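Pin the easel's top clamp down on a canvas

TASK

Secure the small canvas on the table easel: slide the top clamp down the mast until it rests on the canvas's top edge, so that its hole lines up with the one through the mast. Then take the loose T-handled pin and push it sideways through clamp and mast, fully home with its crossbar up against the clamp, from whichever side you like. Let go, and leave the canvas, the jar and the paint tubes where they are.

Things in the scene. Friction and masses are not known exactly. Their poses are not given: they have to be found in the camera images.
- easel: Reddish wooden table easel, fixed, base 270 mm (x) by 240 mm (y), ledge 280 mm. Origin: centre of base on the table; x to its front (painting side, away from the robot), y along the ledge, z up. Mast 24 mm wide (y), 36 mm deep, leans back (-x) 10 degrees, top 0.33 m up; cross-drilled along y, 14 mm holes 25 mm apart; the clamp's is at (-23, 0, 271) mm. A brace behind reaches 180 mm up.
- clamp (a joint): Height in m of the sliding top clamp up the leaning mast: 0 = resting on the canvas (which stops it), its hole in line with the mast's; positive = raised, at most 0.036. It stays where it is left; moving it takes about 4 N along the mast, either way.
- clamp_hole (a point): Centre of the 14.5 mm cross hole of the pale wooden top clamp, a yoke round the mast. y along the hole (level, along the easel's y), z up the leaning mast, x to the front. Its cheeks, 10 mm thick, 40 by 40 mm (x, z) about the hole, have their outer faces at y = +-22.5 mm, the mast between; a bridge behind reaches x = -28 mm. With the clamp down 58 mm of mast stand above the hole.
- clamp_press (a point): Middle of the top of the clamp's front block, over the canvas's top edge; axes as clamp_hole. The block spans 20 to 60 mm in front of the hole, 45 mm wide (y), 24 mm thick; its top is 4 mm above the hole's centre. Press here, or grip its sides, to slide the clamp. Mast and cheeks begin 20 mm behind this point; the cheeks rise 16 mm above it, the mast 54 mm when the clamp is down.
- pin: Loose steel lock pin, 90 g, with orange crossbar, lying flat, its axes 6 mm above the table. Shank and crossbar are 12 mm thick, the crossbar 56 mm long. Origin: where their axes cross; x along the shank to the tip, y along the crossbar. Free shank x = 6 to 78 mm, the last 11 mm tapering to 6 mm. About 1 mm of play in the hole. When home its origin is 28.5 mm from clamp_hole.
- pin_tip (a point): The tip of the pin, on its axis, 78 mm from its origin.
- canvas: Small painted canvas on a stretcher, 240 mm wide, 180 mm high, 18 mm thick, loose, standing on the ledge and leaning on the mast. Origin: middle of its lower edge; axes as the easel's. Its top edge is 20 mm below the clamp's hole when the clamp is down.
- jar: Bystander: closed amber glass jar with steel lid, 66 mm in diameter, 92 mm high. Origin under its centre.
- tube_blue: Bystander: blue paint tube, 112 mm long along its x, 26 mm thick, lying flat. Origin under its middle.
- tube_red: Bystander: red paint tube, same size as the blue one.
Mind the look-alikes: they are no part of the job. Several things look just like the pin: the one meant starts farthest from the robot's base.

How it is judged (in metres and radians):
On the way, in this order (a step that is already met when the one before it is completed fails the run):
1. the top clamp has been slid down onto the canvas (value of joint clamp between -0.004 and 0.003 m), for 0.2 s.
2. the pin's tip has passed through clamp and mast (all of step 1 and angle between the x axis of pin and the y axis of clamp_hole, either way round below 0.12 rad and x of pin in the frame of clamp_hole between -0.005 and 0.005 m and z of pin in the frame of clamp_hole between -0.005 and 0.005 m and x of pin_tip in the frame of clamp_hole between -0.007 and 0.007 m and z of pin_tip in the frame of clamp_hole between -0.007 and 0.007 m and ((y of pin in the frame of clamp_hole between 0 and 0.075 m and y of pin_tip in the frame of clamp_hole below -0.012 m) or (y of pin in the frame of clamp_hole between -0.075 and 0 m and y of pin_tip in the frame of clamp_hole above 0.012 m))), for 0.1 s.
At the end, for the whole second after the job is handed in: The clamp rests on the canvas (-4 to +3 mm). The pin lies through clamp and mast, in line with the hole (0.12 rad; 5 mm at the crossbar, 7 mm at the tip), its crossbar within 5 mm of the cheek, at rest. The canvas is within 12 mm and 0.06 rad of where it stood (all of step 1 and angle between the x axis of pin and the y axis of clamp_hole, either way round below 0.12 rad and x of pin in the frame of clamp_hole between -0.005 and 0.005 m and z of pin in the frame of clamp_hole between -0.005 and 0.005 m and x of pin_tip in the frame of clamp_hole between -0.007 and 0.007 m and z of pin_tip in the frame of clamp_hole between -0.007 and 0.007 m and ((y of pin in the frame of clamp_hole between 0 and 0.0335 m and y of pin_tip in the frame of clamp_hole below -0.04 m) or (y of pin in the frame of clamp_hole between -0.0335 and 0 m and y of pin_tip in the frame of clamp_hole above 0.04 m)) and linear speed of pin below 0.02 m/s and distance of canvas from where it was at the start of the episode below 0.012 m and angle between canvas's own z axis and vertical below 0.06 rad); the robot touches nothing.
It fails at once if the canvas is knocked off its place (30 mm) (distance of canvas from where it was at the start of the episode above 0.03 m).
It fails at once if the jar or a paint tube is shifted by more than 30 mm (distance of any of jar, tube_blue, tube_red from where it was at the start of the episode above 0.03 m).
It also fails if it takes over 72 s, if anything falls off the work surface, if the arm or the gripper's body presses on something with over 40 N, if the wrist force passes 120 N, or if a joint passes its speed limit or range.

ROBOT

A 7-joint arm with a two-finger parallel gripper is mounted at the origin on the work surface. World frame = base frame: x ahead of the robot, y to its left, z up, the work surface at z = 0. Lengths are in mm, angles in degrees, forces in N, time in s.
With the tool pointing down it reaches from about 400 to 875 mm from the base axis. Payload 4.4 kg.
Tool frame: the origin (TCP) lies at the very end of the fingers, on their centre line; the grasp point (between the pads) lies 19 mm behind it; z points along the fingers, y is the line along which they close (so a half turn about z gives the same grasp; the last joint's range is limited). The gripper opens to 85 mm and grips with 20 to 120 N. Pads are 22 mm wide; open, the fingers measure 114 mm over their backs; the gripper's body (76 mm by 85 mm) begins 54 mm behind the grasp point. The pads swing forward as they close: fully open they stand 13 mm farther back than shut.
Start: joints at [-81.062, 36.005, 2.206, 86.941, -1.547, 57.084, -1.146], TCP at [142.965, 634.097, 231.313] pointing down, gripper open.
Joint ranges: [-175.42, 175.42], [-21.48, 121.26], [-71.46, 75.88], [10.55, 141.38], [-63.04, 243.04], [13.31, 113.54], [-168.57, 168.57]. Speed limits (degrees/s): [147.25, 147.25, 180, 180, 180, 180, 180].

INTERFACE

Orientations are given as [roll, pitch, yaw] about the fixed x, y, z axes, in that order (R = Rz(yaw) Ry(pitch) Rx(roll)).
In Python, from cell import * gives the robot as it stands.
- The arm moves only by the tool send_rows, never from a script. Its argument "deltas" is a list of rows, each an object with "xyz": the shift along the tool's x, y, z in cm, a list of three; "turn": the turn, a rotation vector about the tool's x, y, z in degrees, a list of three. A call has 1 to 8 rows; each row is the pose to reach, as a shift and turn from the pose commanded when the call began, along the tool's axes at that moment; what a row does not reach only later rows make up. A row lasts 1/10 s, in which the tool goes at most 50 mm and 8.59 degrees, less where a joint would pass 70% of its speed; a pose out of reach is approached as far as the arm can. A call with a gripper value outside its range is refused whole. "hand" is the opening, from 0 (shut) to 1 (fully open), set as the call begins (left out, the last holds). The fingers move at their own pace and stop on an object; "squeeze" is the grip in N (left out, the last holds). Time passes only in rows, so rows that repeat a pose let the fingers close. It gives the time, the measured TCP pose, the force, the opening and the grip force at its end, in the units of the state.
- observe(): the state, without advancing time (a new reading comes with each control period).
- grab_frame(name): name is "side" or "top" or "wrist"; returns the picture (384x512x3 uint8, red, green, blue); there is no depth.
- calibration(name): a dict with "intrinsics" (3x3 intrinsics, pixels), "world_from_camera" (4x4, takes a point from camera to world coordinates). Camera axes: x right, y up, looking along -z (the intrinsics and any distortion apply to the point x, -y, -z); pixel columns grow to the right and rows downward; lengths in mm; the calibration is good to about 2 mm. A picture is of the moment at which its call begins: read the wrist's pose just before it. calibration takes no time and is no camera call; for the wrist camera it gives the pose at the moment of the call.
- job_done(): hands the job in; it is judged then, once.
Trained networks look in the newest picture that a camera, given by its name, has taken for a name from the list of things; names that differ only in an ending like _2 or _b are one class to them, and where a whole thing is asked for, a point or a joint stands for the part that bears it (a point fixed in the world has none). Each returns a list of dicts, best first, with "p" (0 to 1); they miss things now and then, are a little off and sometimes report something else, mostly with a low value. They report only what shows in the picture. A call takes as long as a camera call. They do not tell look-alikes from the thing itself.
- recognise(name, camera): "position" ([row, column] in pixels, amid what is visible of it).
- regions_of(name, camera): "region" (384x512 bool, what is visible of it) and "position" ([row, column] in pixels, amid what is visible of it).
- place_of(name, camera): "position" ([row, column] in pixels: a listed point, or the origin of a listed thing).
The state is a dict: "time": time; "joint_positions": joint angles; "joint_velocities": joint speeds; "tau": joint torques, N m; "ee_pos": TCP position; "tool_rot": TCP orientation; "ft_force": force on the tool from outside, world axes, zero at the start; "torque": the same for the moment, N m; "grip_width": finger opening in mm; "grip_force": force on a finger pad.
Only numpy, scipy, OpenCV 4.12 (cv2) and the standard library are available. Lean on these libraries where they do the work, as an engineer would, in place of code of your own. Each camera call takes 0.05 s, during which the arm holds its last target. There are 200 camera calls.

## Working session

There is one attempt and no reset: what is moved stays moved. The work goes in short steps, Python scripts to look and compute and a tool call to move; the robot and the scene stay as the last step left them, time stands still between calls to the robot, and variables do not carry over. Pictures are saved under pics/ and viewed, at most 13 in all, crops included, and the job is handed in when it is done.

Besides the shell and the picture viewer there is one more tool, called after ">>>" in YAML: its name, and indented under it one key for each argument. send_rows: Moves the arm, as the interface text tells. Its arguments: {"type":"object","properties":{"deltas":{"type":"array","items":{"type":"object","properties":{"xyz":{"type":"array","items":{"type":"number"}},"turn":{"type":"array","items":{"type":"number"}}}}},"hand":{"type":"number"},"squeeze":{"type":"number"}},"required":["deltas"]}

```bash
ls; mkdir -p pics
cat > h.py <<'E'
from cell import *
import numpy as np, cv2
from scipy.spatial.transform import Rotation as R
def save(n,im): cv2.imwrite('pics/'+n+'.png',im[:,:,::-1])
def ray(cam,rc,c=None):
    c=c or calibration(cam);K=np.array(c['intrinsics']);T=np.array(c['world_from_camera'])
    d=np.linalg.solve(K,[rc[1],rc[0],1]);d=T[:3,:3]@(d*[1,-1,-1]);return T[:3,3],d/np.linalg.norm(d)
def onz(cam,rc,z,c=None):
    o,d=ray(cam,rc,c);return o+d*(z-o[2])/d[2]
def tri(rays):
    A=0;b=0
    for o,d in rays:
        P=np.eye(3)-np.outer(d,d);A=A+P;b=b+P@o
    x=np.linalg.solve(A,b);return x,[np.linalg.norm((np.eye(3)-np.outer(d,d))@(x-o)) for o,d in rays]
def proj(cam,p,c=None):
    c=c or calibration(cam);K=np.array(c['intrinsics']);T=np.array(c['world_from_camera'])
    q=T[:3,:3].T@(np.array(p)-T[:3,3])*[1,-1,-1];u=K@q;return u[1]/u[2],u[0]/u[2]
E
python3 - <<'E'
from h import *
np.set_printoptions(precision=1,suppress=True)
s=observe();print(s['time'],s['ee_pos'],s['tool_rot'],s['ft_force'])
ims=[grab_frame(n) for n in('side','top','wrist')]
save('a',np.hstack(ims[:2])[:, :])
cv2.imwrite('pics/a.png',cv2.resize(np.vstack([np.hstack(ims[:2])])[:,:,::-1],(800,300)))
save('side',ims[0]);save('top',ims[1]);save('wrist',ims[2])
for n in('easel','clamp_hole','clamp_press','pin','pin_tip','canvas','jar','tube_blue','tube_red'):
  for c in('side','top'):
    print(n,c,[(np.round(r['position'],1).tolist(),round(r['p'],2)) for r in place_of(n,c)])
for c in('side','top'): print(c,calibration(c))
E
```

```text
pics
0.0 [142.8 633.5 230.4] [-179.9    0.   167.3] [-0.7  0.3 -0.7]
easel side [([234.9, 244.1], 0.58)]
easel top [([173.3, 270.6], 0.69), ([169.9, 269.4], 0.2)]
clamp_hole side [([151.1, 244.9], 0.64)]
clamp_hole top [([171.1, 270.7], 0.76)]
clamp_press side [([146.9, 231.8], 0.81)]
clamp_press top [([152.1, 275.2], 0.64)]
pin side [([323.7, 236.7], 0.78), ([301.2, 296.3], 0.71), ([353.4, 333.7], 0.51)]
pin top [([197.7, 173.2], 0.67), ([270.2, 160.1], 0.56), ([233.0, 200.1], 0.53)]
pin_tip side [([332.9, 266.4], 0.82), ([368.4, 303.8], 0.66), ([319.7, 273.5], 0.51)]
pin_tip top [([225.4, 180.6], 0.61), ([253.2, 144.8], 0.6), ([220.8, 165.5], 0.52)]
canvas side [([215.8, 228.7], 0.61)]
canvas top [([152.8, 272.9], 0.67)]
jar side []
jar top [([130.6, 378.5], 0.83)]
tube_blue side [([179.1, 294.3], 0.58)]
tube_blue top [([194.2, 393.0], 0.78)]
tube_red side [([353.5, 158.8], 0.87)]
tube_red top [([152.2, 133.9], 0.54)]
side {'intrinsics': array([[440.2,   0. , 259.5],
       [  0. , 440.2, 195.8],
       [  0. ,   0. ,   1. ]]), 'world_from_camera': array([[  -1. ,    0.1,   -0.2,  202.1],
       [  -0.3,   -0.5,    0.8, 1050. ],
       [  -0. ,    0.8,    0.5,  833. ],
       [   0. ,    0. ,    0. ,    1. ]])}
top {'intrinsics': array([[470.6,   0. , 255. ],
       [  0. , 470.6, 195.3],
       [  0. ,   0. ,   1. ]]), 'world_from_camera': array([[   0. ,    1. ,   -0.1,  397.8],
       [  -1. ,    0. ,   -0. ,   51.9],
       [  -0. ,    0.1,    1. , 1565.4],
       [   0. ,    0. ,    0. ,    1. ]])}
```

Run:
```python
from h import *
np.set_printoptions(precision=1,suppress=True)
h,r=tri([ray('side',(151.1,244.9)),ray('top',(171.1,270.7))]);print('hole',h,r)
h,r=tri([ray('side',(146.9,231.8)),ray('top',(152.1,275.2))]);print('press',h,r)
h,r=tri([ray('side',(234.9,244.1)),ray('top',(173.3,270.6))]);print('easel',h,r)
h,r=tri([ray('side',(215.8,228.7)),ray('top',(152.8,272.9))]);print('canvas',h,r)
for a in [(197.7,173.2),(270.2,160.1),(233,200.1),(225.4,180.6),(253.2,144.8),(220.8,165.5)]:print('top',a,onz('top',a,6))
for a in [(323.7,236.7),(301.2,296.3),(353.4,333.7),(332.9,266.4),(368.4,303.8),(319.7,273.5)]:print('side',a,onz('side',a,6))
for a in [(130.6,378.5),(194.2,393),(152.2,133.9)]:print(onz('top',a,0))
```

```text
hole [540.3  36.1 304.6] [np.float64(3.8334402626376165), np.float64(3.8334402626377155)]
press [587.   23.3 306.4] [np.float64(0.9961104602625835), np.float64(0.9961104602626455)]
easel [561.   31.4  15.2] [np.float64(0.1647460025222517), np.float64(0.16474600252220387)]
canvas [615.5  24.1  72.9] [np.float64(5.552176066464929), np.float64(5.5521760664649635)]
top (197.7, 173.2) [476.7 354.5   6. ]
top (270.2, 160.1) [236.5 392.1   6. ]
top (233, 200.1) [360.8 262.3   6. ]
top (225.4, 180.6) [385.  327.6   6. ]
top (253.2, 144.8) [291.5 444.4   6. ]
top (220.8, 165.5) [399.5 378.3   6. ]
side (323.7, 236.7) [475.3 361.9   6. ]
side (301.2, 296.3) [351.3 253.1   6. ]
side (353.4, 333.7) [237.8 387.9   6. ]
side (332.9, 266.4) [398.6 370.6   6. ]
side (368.4, 303.8) [294.9 443.3   6. ]
side (319.7, 273.5) [392.4 327.2   6. ]
[ 710.4 -327.5    0. ]
[ 498.  -375.1   -0. ]
[628.6 492.1   0. ]
```

View pics/side.png

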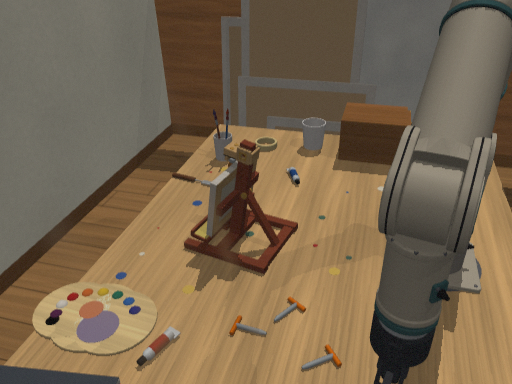

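View pics/top.png

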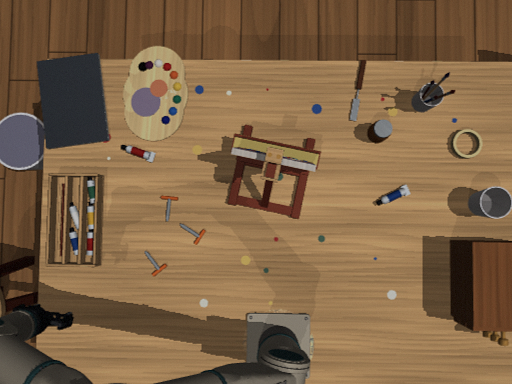

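Three T-pins are in the top view: (198,173) is 594 mm from the base, (270,160) is 458 mm and (233,200) is 446 mm. The first is the one meant, since it is farthest. In the side view it is the one at (324,237). The easel is at (240,240), with the clamp raised near the mast top at (150,245). I'll work out the first move and enlarge the pins.

```bash
cat >> h.py <<'E'
def to(p,rpy,p0=None,r0=None):
    s=observe();p0=s['ee_pos'] if p0 is None else p0;r0=s['tool_rot'] if r0 is None else r0
    A=R.from_euler('xyz',r0,degrees=True);B=R.from_euler('xyz',rpy,degrees=True)
    return np.round(A.inv().apply(np.array(p)-p0)/10,2),np.round((A.inv()*B).as_rotvec(degrees=True),1)
E
python3 - <<'E'
from h import *
np.set_printoptions(precision=2,suppress=True)
s=observe();c=calibration('wrist');T=np.array(c['world_from_camera'])
A=R.from_euler('xyz',s['tool_rot'],degrees=True)
print(c['intrinsics'],A.inv().apply(T[:3,3]-s['ee_pos']),A.inv().as_matrix()@T[:3,:3])
print(to([380,340,330],[180,0,122]));print(to([575,25,450],[180,0,76],[380,340,330],[180,0,122]))
im=cv2.imread('pics/top.png')[180:285,130:230];im=cv2.resize(im,None,fx=5,fy=5,interpolation=2);cv2.imwrite('pics/c1.png',im)
E
```

```text
[[322.37   0.   254.5 ]
 [  0.   322.37 190.6 ]
 [  0.     0.     1.  ]] [  77.45   -0.11 -142.17] [[-0.    0.95  0.3 ]
 [ 1.   -0.    0.  ]
 [ 0.    0.3  -0.95]]
(array([-29.59, -23.47,  -9.87]), array([-0. , -0. , 45.3]))
(array([-37.05,  -0.16, -12.  ]), array([ 0., -0., 46.]))
```

View pics/c1.png

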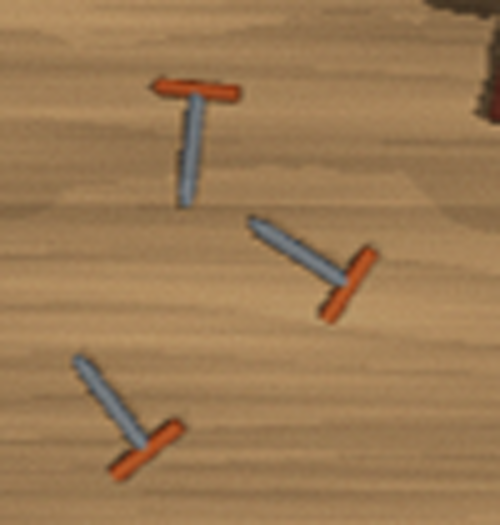

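The enlarged crop shows the meant pin at the upper left. Its crossbar centre is at top-view pixel (row 198, col 169) and its tip at (221,167). The other two lie nearer the robot. Moving above the clamp first.

>>> send_rows:
  deltas:
    - {"xyz": [-29.6, -23.5, -9.9], "turn": [0, 0, 45]}
    - {"xyz": [-29.6, -23.5, -9.9], "turn": [0, 0, 45]}
    - {"xyz": [-29.6, -23.5, -9.9], "turn": [0, 0, 45]}
    - {"xyz": [-29.6, -23.5, -9.9], "turn": [0, 0, 45]}
    - {"xyz": [-29.6, -23.5, -9.9], "turn": [0, 0, 45]}
    - {"xyz": [-29.6, -23.5, -9.9], "turn": [0, 0, 45]}
    - {"xyz": [-29.6, -23.5, -9.9], "turn": [0, 0, 45]}
    - {"xyz": [-29.6, -23.5, -9.9], "turn": [0, 0, 45]}
  hand: 0

```text
time: 1.85
ee_pos: [381.8, 337.3, 331.4]
tool_rot: [179.9, 0.0, 122.2]
ft_force: [0.2, -0.3, -0.0]
grip_width: -0.2
grip_force: 0.0
```

>>> send_rows:
  deltas:
    - {"xyz": [-37, -0.2, -12], "turn": [0, 0, 46]}
    - {"xyz": [-37, -0.2, -12], "turn": [0, 0, 46]}
    - {"xyz": [-37, -0.2, -12], "turn": [0, 0, 46]}
    - {"xyz": [-37, -0.2, -12], "turn": [0, 0, 46]}
    - {"xyz": [-37, -0.2, -12], "turn": [0, 0, 46]}
    - {"xyz": [-37, -0.2, -12], "turn": [0, 0, 46]}
    - {"xyz": [-37, -0.2, -12], "turn": [0, 0, 46]}
    - {"xyz": [-37, -0.2, -12], "turn": [0, 0, 46]}

```text
time: 2.65
ee_pos: [577.0, 22.9, 451.5]
tool_rot: [179.9, 0.0, 76.2]
ft_force: [0.9, -0.3, -0.8]
grip_width: -0.4
grip_force: 0.0
```

Run:
```python
from h import *
np.set_printoptions(precision=1,suppress=True)
c=calibration('wrist');im=grab_frame('wrist');save('w1',im)
s=grab_frame('side');t=grab_frame('top')
for n in('clamp_hole','clamp_press','easel','canvas'):
  R_=[]
  for cam in('wrist','top','side'):
    r=place_of(n,cam);print(n,cam,[(np.round(q['position'],1).tolist(),round(q['p'],2)) for q in r[:2]])
    if r: R_.append(ray(cam,r[0]['position']))
  if len(R_)>1: print(tri(R_))
print(observe()['ee_pos'])
```

```text
clamp_hole wrist [([171.8, 213.1], 0.77)]
clamp_hole top []
clamp_hole side [([151.0, 244.7], 0.64)]
(array([542.4,  39. , 307. ]), [np.float64(1.522318624752513), np.float64(1.522318624752421)])
clamp_press wrist [([176.1, 255.1], 0.66)]
clamp_press top []
clamp_press side [([148.0, 231.2], 0.96)]
(array([580.5,  30.4, 308.2]), [np.float64(4.506550595791642), np.float64(4.5065505957916585)])
easel wrist [([130.2, 245.1], 0.94)]
easel top []
easel side [([235.7, 240.5], 0.88)]
(array([565.3,  38.7,  17.8]), [np.float64(4.497950085296617), np.float64(4.497950085296687)])
canvas wrist [([135.0, 273.6], 0.73)]
canvas top []
canvas side [([214.1, 229.3], 0.86)]
(array([607. ,  25.2,  80.7]), [np.float64(0.1460991479383111), np.float64(0.14609914793796838)])
[575.9  26.2 450.3]
```

View pics/w1.png

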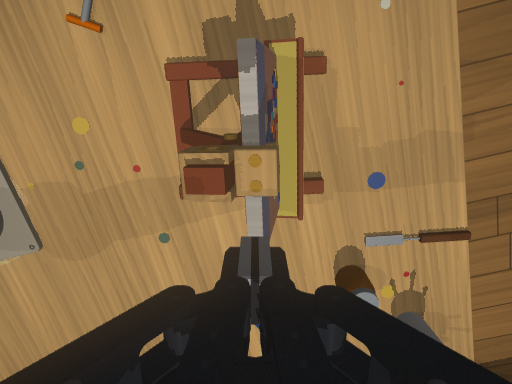

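The wrist view shows the clamp's front block at rows 149-195, cols 236-277 (centre about 172,257). The mast top is at (180,207). Image edges run parallel to the easel, so the yaw is about -14.

Run:
```python
from h import *
np.set_printoptions(precision=1,suppress=True)
for rc,z in [((172,256.5),307),((149,257),307),((195,257),307),((180,207),329),((166,207),329),((194,207),329)]:
  print(rc,onz('wrist',rc,z))
s=observe();print(s['ee_pos'],s['tool_rot'])
```

```text
(172, 256.5) [579.2  29.7 307. ]
(149, 257) [584.6  50.2 307. ]
(195, 257) [574.4   8.1 307. ]
(180, 207) [537.9  38.4 329. ]
(166, 207) [541.3  50.1 329. ]
(194, 207) [534.4  26.4 329. ]
[575.9  26.2 450.3] [-180.    -0.    76.3]
```

Run:
```python
from h import *
print(to([587,28,335],[180,0,76.3]))
```

```text
(array([ 0.43,  1.04, 11.53]), array([-0., -0.,  0.]))
```

>>> send_rows:
  deltas:
    - {"xyz": [0.4, 1.0, 4]}
    - {"xyz": [0.4, 1.0, 8]}
    - {"xyz": [0.4, 1.0, 11.5]}
    - {"xyz": [0.4, 1.0, 11.5]}

```text
validation failed for argument at $.de...
```

>>> send_rows:
  deltas:
    - {"xyz": [0, 0, 0.3]}
    - {"xyz": [0, 0, 0.6]}
    - {"xyz": [0, 0, 0.9]}
    - {"xyz": [0, 0, 1.2]}
    - {"xyz": [0, 0, 1.5]}
    - {"xyz": [0, 0, 1.7]}

```text
validation failed for argument at $.de...
```

>>> send_rows:
  deltas:
    - {"xyz": [0.4, 1.0, 4], "turn": [0, 0, 0]}
    - {"xyz": [0.4, 1.0, 8], "turn": [0, 0, 0]}
    - {"xyz": [0.4, 1.0, 11.5], "turn": [0, 0, 0]}
    - {"xyz": [0.4, 1.0, 11.5], "turn": [0, 0, 0]}

```text
time: 3.8
ee_pos: [583.6, 28.1, 330.9]
tool_rot: [-179.5, 0.2, 76.3]
ft_force: [-0.9, 0.4, -0.3]
grip_width: -0.3
grip_force: 0.0
```

>>> send_rows:
  deltas:
    - {"xyz": [0, 0, 0.3], "turn": [0, 0, 0]}
    - {"xyz": [0, 0, 0.6], "turn": [0, 0, 0]}
    - {"xyz": [0, 0, 0.9], "turn": [0, 0, 0]}
    - {"xyz": [0, 0, 1.2], "turn": [0, 0, 0]}
    - {"xyz": [0, 0, 1.5], "turn": [0, 0, 0]}
    - {"xyz": [0, 0, 1.7], "turn": [0, 0, 0]}

```text
time: 4.4
ee_pos: [586.7, 27.4, 318.3]
tool_rot: [180.0, -0.0, 76.3]
ft_force: [0.3, 0.2, 0.4]
grip_width: -0.4
grip_force: 0.0
```

>>> send_rows:
  deltas:
    - {"xyz": [0, 0.05, 0.3], "turn": [0, 0, 0]}
    - {"xyz": [0, 0.1, 0.6], "turn": [0, 0, 0]}
    - {"xyz": [0, 0.15, 0.9], "turn": [0, 0, 0]}
    - {"xyz": [0, 0.2, 1.2], "turn": [0, 0, 0]}
    - {"xyz": [0, 0.25, 1.5], "turn": [0, 0, 0]}
    - {"xyz": [0, 0.3, 1.8], "turn": [0, 0, 0]}
    - {"xyz": [0, 0.35, 2.1], "turn": [0, 0, 0]}

```text
time: 5.1
ee_pos: [590.3, 26.6, 297.2]
tool_rot: [180.0, -0.0, 76.3]
ft_force: [0.0, 0.6, 3.2]
grip_width: 0.1
grip_force: 1.7
```

Contact at about 4 N, so the clamp is sliding. Continuing gently.

>>> send_rows:
  deltas:
    - {"xyz": [0, 0.03, 0.2], "turn": [0, 0, 0]}
    - {"xyz": [0, 0.07, 0.4], "turn": [0, 0, 0]}
    - {"xyz": [0, 0.1, 0.6], "turn": [0, 0, 0]}
    - {"xyz": [0, 0.14, 0.8], "turn": [0, 0, 0]}
    - {"xyz": [0, 0.17, 1.0], "turn": [0, 0, 0]}

```text
time: 5.6
ee_pos: [591.9, 26.2, 287.2]
tool_rot: [180.0, -0.0, 76.3]
ft_force: [0.1, 1.3, 2.6]
grip_width: 0.1
grip_force: 1.6
```

>>> send_rows:
  deltas:
    - {"xyz": [0, 0.02, 0.1], "turn": [0, 0, 0]}
    - {"xyz": [0, 0.03, 0.2], "turn": [0, 0, 0]}
    - {"xyz": [0, 0.05, 0.3], "turn": [0, 0, 0]}

```text
time: 5.9
ee_pos: [592.4, 26.1, 284.3]
tool_rot: [180.0, -0.0, 76.3]
ft_force: [0.5, 0.2, 6.2]
grip_width: 0.2
grip_force: 3.5
```

>>> send_rows:
  deltas:
    - {"xyz": [0, 0.01, 0.1], "turn": [0, 0, 0]}
    - {"xyz": [0, 0.02, 0.2], "turn": [0, 0, 0]}

```text
time: 6.1
ee_pos: [592.7, 26.1, 284.1]
tool_rot: [179.9, -0.1, 76.3]
ft_force: [-3.9, 1.1, 17.1]
grip_width: -0.2
grip_force: 9.3
```

>>> send_rows:
  deltas:
    - {"xyz": [0, 0.01, 0.1], "turn": [0, 0, 0]}
    - {"xyz": [0, 0.01, 0.1], "turn": [0, 0, 0]}

```text
time: 6.3
ee_pos: [592.7, 26.1, 284.0]
tool_rot: [179.9, -0.1, 76.3]
ft_force: [-5.8, 2.2, 19.4]
grip_width: 0.1
grip_force: 9.7
```

Seated: the force rose to 19 N at z 284, where 283 was expected. Next is up and over to the pin.

Run:
```python
from h import *
a=[592.7,26,380];ra=[180,0,76.3]
print(to([520,200,330],[180,0,32],a,ra));print(to([458,370,210],[180,0,-12],[520,200,330],[180,0,32]))
```

```text
(array([ 15.18, -11.18,   5.  ]), array([ 0. , -0. , 44.3]))
(array([  3.75, -17.7 ,  12.  ]), array([ 0., -0., 44.]))
```

>>> send_rows:
  deltas:
    - {"xyz": [0, 0, -3], "turn": [0, 0, 0]}
    - {"xyz": [0, 0, -7], "turn": [0, 0, 0]}
    - {"xyz": [0, 0, -9.7], "turn": [0, 0, 0]}

```text
time: 6.6
ee_pos: [592.3, 25.4, 380.0]
tool_rot: [180.0, 0.0, 76.3]
ft_force: [0.8, -0.2, 0.3]
grip_width: 0.1
grip_force: 0.0
```

>>> send_rows:
  deltas:
    - {"xyz": [15.2, -11.2, 5], "turn": [0, 0, 44.3]}
    - {"xyz": [15.2, -11.2, 5], "turn": [0, 0, 44.3]}
    - {"xyz": [15.2, -11.2, 5], "turn": [0, 0, 44.3]}
    - {"xyz": [15.2, -11.2, 5], "turn": [0, 0, 44.3]}
    - {"xyz": [15.2, -11.2, 5], "turn": [0, 0, 44.3]}
    - {"xyz": [15.2, -11.2, 5], "turn": [0, 0, 44.3]}
    - {"xyz": [15.2, -11.2, 5], "turn": [0, 0, 44.3]}
  hand: 0.6

```text
time: 7.3
ee_pos: [519.8, 198.9, 328.1]
tool_rot: [179.9, 0.1, 32.1]
ft_force: [-0.6, -0.8, -0.3]
grip_width: 51.4
grip_force: 0.0
```

>>> send_rows:
  deltas:
    - {"xyz": [3.75, -17.7, 12], "turn": [0, 0, 44]}
    - {"xyz": [3.75, -17.7, 12], "turn": [0, 0, 44]}
    - {"xyz": [3.75, -17.7, 12], "turn": [0, 0, 44]}
    - {"xyz": [3.75, -17.7, 12], "turn": [0, 0, 44]}
    - {"xyz": [3.75, -17.7, 12], "turn": [0, 0, 44]}
    - {"xyz": [3.75, -17.7, 12], "turn": [0, 0, 44]}
    - {"xyz": [3.75, -17.7, 12], "turn": [0, 0, 44]}
    - {"xyz": [3.75, -17.7, 12], "turn": [0, 0, 44]}

```text
time: 8.1
ee_pos: [459.9, 367.8, 209.9]
tool_rot: [-179.9, -0.1, -12.1]
ft_force: [0.2, 0.5, 0.1]
grip_width: 51.2
grip_force: 0.0
```

Run:
```python
from h import *
np.set_printoptions(precision=1,suppress=True)
s=observe();print(s['ee_pos'],s['tool_rot'],s['joint_positions'])
im=grab_frame('wrist');save('w2',im);c=calibration('wrist')
for n in('pin','pin_tip'):
  for q in place_of(n,'wrist'):print(n,q['position'],q['p'],onz('wrist',q['position'],6,c))
for q in regions_of('pin','wrist'):
  print(q['position'],q['p'],q['region'].sum())
S=grab_frame('side');T=grab_frame('top')
for n in('clamp_hole','clamp_press'):
  r=[place_of(n,k) for k in('side','top')];print(n,[(q[0]['position'],q[0]['p']) for q in r if q])
  if all(r): print(tri([ray('side',r[0][0]['position']),ray('top',r[1][0]['position'])]))
```

```text
[459.9 367.8 209.9] [-179.9   -0.1  -12.1] [ -71.6   41.9   52.2   99.4  -38.4   58.1 -107.2]
pin [331.9, 271.1] 0.89 [234.5 394.    6. ]
pin [150.0, 251.3] 0.84 [474.5 368.3   6. ]
pin [233.5, 360.0] 0.66 [351.  264.4   6. ]
pin_tip [214.8, 301.7] 0.78 [388.6 327.5   6. ]
pin_tip [295.3, 224.0] 0.77 [301.8 441.    6. ]
pin_tip [216.5, 261.8] 0.74 [396.2 372.9   6. ]
[160.0, 254.9] 0.8 1224
[316.0, 258.5] 0.76 824
[226.6, 348.6] 0.65 1091
clamp_hole [([159.3, 245.4], 0.53), ([170.6, 273.7], 0.69)]
(array([544.1,  27.2, 274.9]), [np.float64(2.7899528090829615), np.float64(2.789952809082977)])
clamp_press [([152.1, 273.5], 0.85)]
```

View pics/w2.png

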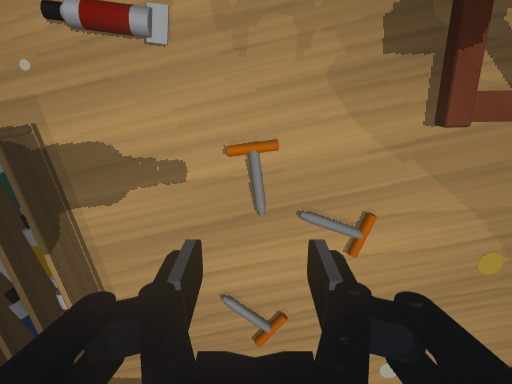

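The wrist view shows the meant pin with its crossbar at (148,252) and tip at (213,262). It is free-standing, with the look-alikes at (232,360) and (325,265).

Run:
```python
from h import *
np.set_printoptions(precision=1,suppress=True)
r=[q for q in regions_of('pin','wrist') if abs(q['position'][0]-160)<8][0]['region']
im=cv2.imread('pics/w2.png').astype(int);b,g,rr=im[...,0],im[...,1],im[...,2]
m=np.zeros_like(r);m[135:225,215:290]=1;org=m&(rr-b>100)&(rr>150)&(g<150);
ys,xs=np.where(org);print('bar',org.sum(),ys.mean(),xs.mean(),ys.min(),ys.max(),xs.min(),xs.max())
gm=r&~org;gm[:156]=0;ys,xs=np.where(gm);
W=np.array([onz('wrist',(y,x),6)[:2] for y,x in zip(ys,xs)])
vx,vy,x0,y0=cv2.fitLine(W.astype(np.float32),cv2.DIST_HUBER,0,.01,.01).ravel();print('shank ang',np.degrees(np.arctan2(vy,vx)),x0,y0)
ys,xs=np.where(org);B=np.array([onz('wrist',(y,x),6)[:2] for y,x in zip(ys,xs)]);print('barc',B.mean(0))
vx,vy,_,_=cv2.fitLine(B.astype(np.float32),cv2.DIST_HUBER,0,.01,.01).ravel();print('bar ang',np.degrees(np.arctan2(vy,vx)))
print('tip',max(W,key=lambda p:-p[0]))
```

```text
bar 329 147.98784194528875 252.29483282674772 142 154 227 278
shank ang -4.7622194 433.10837 371.54352
barc [474.3 368.7]
bar ang 84.894325
tip [397.1 372.7]
```

Run:
```python
from h import *
print(to([456.4,370.2,2.5],[180,0,-4.8]))
```

```text
(array([-0.12,  0.03, 20.58]), array([-0. ,  0. , -7.2]))
```

>>> send_rows:
  deltas:
    - {"xyz": [-0.1, 0, 4], "turn": [0, 0, -7.2]}
    - {"xyz": [-0.1, 0, 8], "turn": [0, 0, -7.2]}
    - {"xyz": [-0.1, 0, 12], "turn": [0, 0, -7.2]}
    - {"xyz": [-0.1, 0, 16], "turn": [0, 0, -7.2]}
    - {"xyz": [-0.1, 0, 18.5], "turn": [0, 0, -7.2]}
    - {"xyz": [-0.1, 0, 19.5], "turn": [0, 0, -7.2]}
    - {"xyz": [-0.1, 0, 19.5], "turn": [0, 0, -7.2]}
  hand: 0.5

```text
time: 9.35
ee_pos: [456.3, 369.9, 12.3]
tool_rot: [179.9, 0.1, -4.8]
ft_force: [0.3, 0.1, 0.2]
grip_width: 42.8
grip_force: 0.0
```

Run:
```python
from h import *
print(to([456.4,370.2,2.5],[180,0,-4.8]),observe()['ee_pos'],observe()['ft_force'])
```

```text
(array([ 0.01, -0.03,  0.98]), array([ 0.1,  0.1, -0. ])) [456.3046825  369.90961045  12.32953186] [0.31528723 0.12597667 0.21303906]
```

>>> send_rows:
  deltas:
    - {"xyz": [0, 0, 0.5], "turn": [0, 0, 0]}
    - {"xyz": [0, 0, 0.9], "turn": [0, 0, 0]}
    - {"xyz": [0, 0, 1.0], "turn": [0, 0, 0]}

```text
time: 9.65
ee_pos: [457.0, 370.9, 3.9]
tool_rot: [-179.9, -0.0, -4.8]
ft_force: [-0.3, -0.7, 0.8]
grip_width: 42.6
grip_force: 0.0
```

>>> send_rows:
  deltas:
    - {"xyz": [0, 0, 0], "turn": [0, 0, 0]}
    - {"xyz": [0, 0, 0], "turn": [0, 0, 0]}
    - {"xyz": [0, 0, 0], "turn": [0, 0, 0]}
    - {"xyz": [0, 0, 0], "turn": [0, 0, 0]}
    - {"xyz": [0, 0, 0], "turn": [0, 0, 0]}
    - {"xyz": [0, 0, 0], "turn": [0, 0, 0]}
  hand: 0
  squeeze: 50

```text
time: 10.25
ee_pos: [456.9, 370.5, 3.9]
tool_rot: [-180.0, -0.0, -4.8]
ft_force: [-0.7, 0.1, 6.4]
grip_width: 9.5
grip_force: 49.3
```

Width 9.5 mm with a 6 N upward push means the fingertips pinch above the shank axis. I'll reopen and go lower.

>>> send_rows:
  deltas:
    - {"xyz": [0, 0, 0], "turn": [0, 0, 0]}
    - {"xyz": [0, 0, 0], "turn": [0, 0, 0]}
    - {"xyz": [0, 0, 0.1], "turn": [0, 0, 0]}
    - {"xyz": [0, 0, 0.2], "turn": [0, 0, 0]}
    - {"xyz": [0, 0, 0.3], "turn": [0, 0, 0]}
  hand: 0.25

```text
time: 10.75
ee_pos: [456.7, 370.4, 0.2]
tool_rot: [180.0, 0.0, -4.8]
ft_force: [-2.7, -2.3, 12.5]
grip_width: 21.3
grip_force: 6.0
```

>>> send_rows:
  deltas:
    - {"xyz": [0, 0, -0.1], "turn": [0, 0, 0]}
    - {"xyz": [0, 0, -0.1], "turn": [0, 0, 0]}
    - {"xyz": [0, 0, -0.1], "turn": [0, 0, 0]}
    - {"xyz": [0, 0, -0.1], "turn": [0, 0, 0]}
    - {"xyz": [0, 0, -0.1], "turn": [0, 0, 0]}
  hand: 0
  squeeze: 40

```text
time: 11.25
ee_pos: [456.6, 370.3, 1.2]
tool_rot: [180.0, 0.0, -4.8]
ft_force: [-0.5, 0.2, -0.8]
grip_width: 9.7
grip_force: 40.7
```

Run:
```python
from h import *
s=observe();print(s['ee_pos'],s['ft_force'],s['grip_width'])
im=grab_frame('wrist');im=cv2.resize(im[120:300,170:340],None,fx=4,fy=3.3,interpolation=2);save('w3',im)
```

```text
[456.61888904 370.32537069   1.16631773] [-0.5386156   0.16246721 -0.80741521] 9.688157051429535
```

View pics/w3.png

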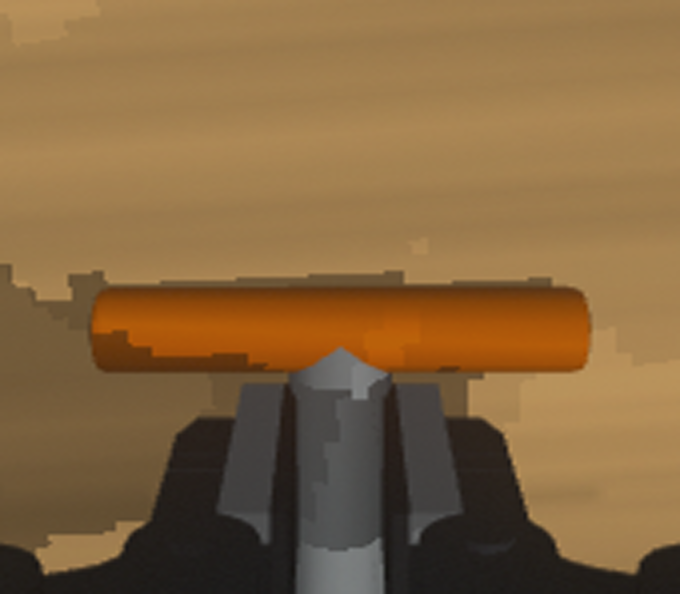

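The pin is well gripped: it is square and centred between the pads, with the crossbar just behind them. Lifting and swinging to a stand-off on the hole's +y side.

Run:
```python
from h import *
a=[456.6,370.3,201];ra=[180,0,-4.8];b=[520,280,266];rb=[180,0,36]
print(to(b,rb,a,ra));print(to([580,167,266],[180,0,76.3],b,rb))
```

```text
(array([ 7.07,  8.47, -6.5 ]), array([  0. ,   0. , -40.8]))
(array([-1.79, 12.67,  0.  ]), array([  0. ,   0. , -40.3]))
```

>>> send_rows:
  deltas:
    - {"xyz": [0, 0, -1], "turn": [0, 0, 0]}
    - {"xyz": [0, 0, -4], "turn": [0, 0, 0]}
    - {"xyz": [0, 0, -8], "turn": [0, 0, 0]}
    - {"xyz": [0, 0, -12], "turn": [0, 0, 0]}
    - {"xyz": [0, 0, -16], "turn": [0, 0, 0]}
    - {"xyz": [0, 0, -20], "turn": [0, 0, 0]}
  squeeze: 70

```text
time: 11.9
ee_pos: [456.5, 370.0, 203.6]
tool_rot: [-180.0, -0.0, -4.8]
ft_force: [-0.5, 0.8, -0.4]
grip_width: 8.9
grip_force: 70.6
```

>>> send_rows:
  deltas:
    - {"xyz": [2, 2, -2], "turn": [0, 0, -8]}
    - {"xyz": [3, 3.5, -3], "turn": [0, 0, -16]}
    - {"xyz": [4.5, 5, -4.5], "turn": [0, 0, -24]}
    - {"xyz": [6, 7, -5.5], "turn": [0, 0, -32]}
    - {"xyz": [7.1, 8.5, -6.5], "turn": [0, 0, -40.8]}
    - {"xyz": [7.1, 8.5, -6.5], "turn": [0, 0, -40.8]}

```text
time: 12.5
ee_pos: [523.0, 275.9, 269.0]
tool_rot: [179.9, -0.2, 35.7]
ft_force: [-0.7, -0.9, -0.6]
grip_width: 8.9
grip_force: 70.6
```

>>> send_rows:
  deltas:
    - {"xyz": [-0.4, 3, 0], "turn": [0, 0, -8]}
    - {"xyz": [-0.8, 5, 0], "turn": [0, 0, -16]}
    - {"xyz": [-1.2, 8, 0], "turn": [0, 0, -24]}
    - {"xyz": [-1.5, 11, 0], "turn": [0, 0, -32]}
    - {"xyz": [-1.8, 12.7, 0], "turn": [0, 0, -40.3]}
    - {"xyz": [-1.8, 12.7, 0], "turn": [0, 0, -40.3]}
    - {"xyz": [-1.8, 12.7, 0], "turn": [0, 0, -40.3]}

```text
time: 13.2
ee_pos: [579.6, 167.5, 266.0]
tool_rot: [-179.9, -0.0, 76.1]
ft_force: [-0.1, 0.3, -0.9]
grip_width: 9.0
grip_force: 70.6
```

Run:
```python
from h import *
np.set_printoptions(precision=1,suppress=True)
s=observe();print(s['ee_pos'],s['tool_rot'],s['joint_positions'])
c=calibration('wrist');im=grab_frame('wrist');save('w4',im);sd=grab_frame('side');save('s4',sd)
tp=grab_frame('top')
for n in('clamp_hole','clamp_press','pin','pin_tip'):
  for k in('wrist','side','top'):
    for q in place_of(n,k)[:4]:print(n,k,np.array(q['position']),round(q['p'],2))
y=np.array([.2368,.9716,0]);x=np.array([.9716,-.2368,0])
h=np.array([547.7,36,271])
for k in('wrist','side'):print(k,'proj hole',proj(k,h),'cheek',proj(k,h+22.5*y))
a=cv2.resize(im[0:260,130:390],(400,400));b=cv2.resize(sd[120:220,190:290],(400,400),interpolation=2)
save('m4',np.hstack([a,b]))
```

```text
[579.6 167.5 266. ] [-179.9   -0.    76.1] [-36.3  32.5  28.7  92.8 -17.6  59.3 -16.3]
clamp_hole side [159.7 243.6] 0.53
clamp_hole top [170.2 270.7] 0.66
clamp_press side [154.  231.8] 0.71
clamp_press top [153.2 272.4] 0.92
pin wrist [124.8  53.1] 0.65
pin wrist [223.3 253.3] 0.62
pin side [302.9 296.5] 0.73
pin side [352.5 332.3] 0.67
pin side [187.4 213.2] 0.64
pin top [269.4 158.8] 0.48
pin_tip wrist [57.4 63.9] 0.97
pin_tip wrist [355.1 258.5] 0.57
pin_tip side [318.1 273.8] 0.66
pin_tip side [366.5 301.2] 0.56
pin_tip side [177.4 229.6] 0.48
pin_tip top [251.  145.3] 0.57
pin_tip top [131.3 377.6] 0.51
wrist proj hole (np.float64(454.5248225512076), np.float64(252.23729942507285)) cheek (np.float64(427.51989587199535), np.float64(252.13712291010458))
side proj hole (np.float64(161.96153073690877), np.float64(244.2444222904436)) cheek (np.float64(165.43081354016996), np.float64(239.92335075532284))
```

View pics/m4.png

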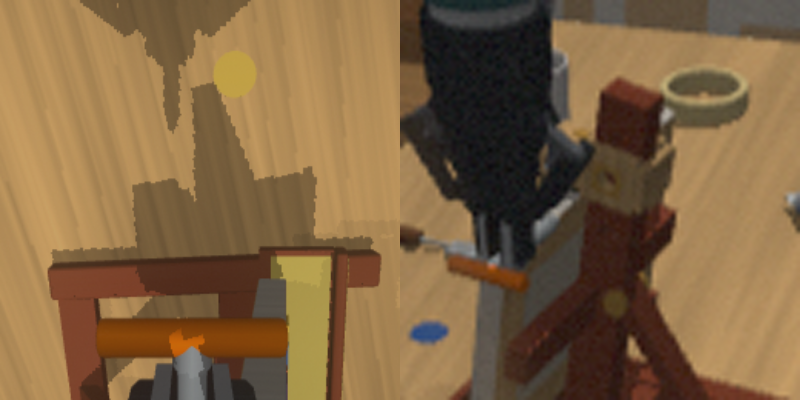

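Wrist (left half): the pin is held straight, though the hole is hidden behind the fingers. Side (right half): the clamp is seated, with its hole at about side pixel (165,242), and the crossbar is at (188,212). I'll compare predicted and seen positions for both in the side camera.

Run:
```python
from h import *
np.set_printoptions(precision=1,suppress=True)
s=observe();p=s['ee_pos'];y=np.array([.2368,.9716,0])
print('bar pred',proj('side',p+17.7*y+[0,0,4.8]))
im=cv2.imread('pics/s4.png').astype(int);b,g,r=im[...,0],im[...,1],im[...,2]
m=(r-b>90)&(r>140)&(g<140);m[:175]=0;m[200:]=0;m[:,:195]=0;m[:,230:]=0
ys,xs=np.where(m);print('bar',m.sum(),(ys.min()+ys.max())/2,(xs.min()+xs.max())/2,ys.mean(),xs.mean())
print(im[155:175,232:256].sum(2)//3)
```

```text
bar pred (np.float64(187.3061128137782), np.float64(212.19748820129385))
bar 3 186.5 212.5 186.66666666666666 212.66666666666666
[[ 76  98  98  49  53  82  79  56  40  41  32  37  32  33  34  33  40  40
   40  26  32  32  72  95]
 [ 72  79  84  62  38  43  59  68  62  63  57  40  38  36  34  36  32  38
   34  24  24  35  61  72]
 [ 57  77  77  65  35  34  38  71  68  68  70  64  56  53  46  37  40  37
   32  32  31  37  79 104]
 [ 47  52  63  59  42  27  49  66  67  68  71  72  66  66  63  57  42  36
   30  28  28  47 107 117]
 [ 41  38  45  46  34  29  63  68  67  63  68  70  67  67  71  66  67  54
   47  26  47  64 114  92]
 [ 30  28  34  34  25  46  60  64  61  66  71  70  63  65  66  71  73  63
   50  55  64 100  90  60]
 [ 19  23  27  27  38  55  61  59  59  60  66  67  64  66  68  65  68  61
   62  65  66  77  61  51]
 [ 25  27  25  31  57  56  59  56  55  53  62  64  60  64  63  69  66  64
   68  64  64  50  51  52]
 [ 27  24  24  55  61  62  56  54  57  45  47  57  59  61  66  67  65  66
   66  57  55  55  54  52]
 [ 25  25  46  66  61  60  60  54  58  53  36  49  59  60  65 
[... 349 characters left out ...]
75  73  68  62  65  65  62  61  63  60  56  61  63  67  66  60  67
   61  50  54  54  57  58]
 [ 86  86  80  57  56  60  65  64  62  70  67  62  60  67  67  66  65  66
   62  53  57  57  56  72]
 [134  75  61  52  55  46  48  49  61  67  71  66  65  66  66  66  66  67
   59  55  57  58  54  79]
 [ 99  56  56  52  50  38  36  35  45  51  64  65  63  68  66  66  69  68
   56  51  54  50  46  74]
 [ 58  51  52  53  52  30  37  31  34  43  46  50  52  61  66  64  56  70
   52  39  52  43  44  68]
 [ 54  56  54  56  45  39  31  40  36  36  35  41  40  46  53  54  37  50
   38  33  46  42  44  71]
 [ 54  56  57  53  40  38  39  37  33  39  33  39  31  36  37  36  35  32
   27  30  40  41  41  67]]
```

Run:
```python
from h import *
im=cv2.imread('pics/s4.png');x0,y0,w,k=222,135,40,15
A=cv2.resize(im[y0:y0+w,x0:x0+w],None,fx=k,fy=k,interpolation=cv2.INTER_CUBIC)
A=np.clip(A.astype(float)*1.6,0,255).astype(np.uint8)
M=R.from_euler('z',-13.7,degrees=True)*R.from_euler('y',-10,degrees=True)
h=np.array([547.7,36,271])
def pt(v):
    r,c=proj('side',h+M.apply(v));return [int((c-x0+.5)*k),int((r-y0+.5)*k)]
def poly(vs,col,cl=True): cv2.polylines(A,[np.array([pt(v) for v in vs])],cl,col,1)
poly([(-20,22.5,-20),(20,22.5,-20),(20,22.5,20),(-20,22.5,20)],(0,255,0))
t=np.linspace(0,6.28,24);poly([(7.25*np.cos(a),22.5,7.25*np.sin(a)) for a in t],(255,255,0))
poly([(-18,12,58),(18,12,58),(18,-12,58),(-18,-12,58)],(255,0,255))
poly([(-28,22.5,20),(-28,-22.5,20)],(0,0,255),False)
cv2.imwrite('pics/o1.png',A)
```

```text
(no output)
```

View pics/o1.png

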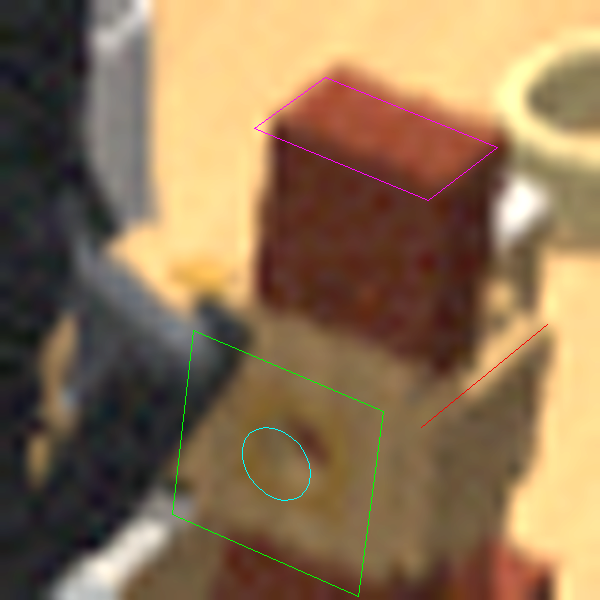

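Run:
```python
from h import *
print(to([566.8,121.8,266.9],[180,0,76.3]))
```

```text
(array([-4.65, -0.27, -0.06]), array([-0., -0., -0.]))
```

>>> send_rows:
  deltas:
    - {"xyz": [-1.5, -0.2, -0.1], "turn": [0, 0, 0]}
    - {"xyz": [-3, -0.25, -0.1], "turn": [0, 0, 0]}
    - {"xyz": [-4, -0.25, -0.1], "turn": [0, 0, 0]}
    - {"xyz": [-4.65, -0.25, -0.1], "turn": [0, 0, 0]}
    - {"xyz": [-4.65, -0.25, -0.1], "turn": [0, 0, 0]}

```text
time: 14.45
ee_pos: [566.9, 120.1, 267.6]
tool_rot: [180.0, 0.0, 76.1]
ft_force: [0.0, 0.3, -0.6]
grip_width: 9.2
grip_force: 70.6
```

Run:
```python
from h import *
s=observe();print(s['ee_pos'],s['ft_force'],s['tool_rot'])
im=grab_frame('side')[:,:,::-1].copy();cv2.imwrite('pics/s5.png',im);x0,y0,w,k=215,135,45,13
A=cv2.resize(im[y0:y0+w,x0:x0+w],None,fx=k,fy=k,interpolation=cv2.INTER_CUBIC)
A=np.clip(A.astype(float)*1.6,0,255).astype(np.uint8)
y=np.array([.2368,.9716,0]);p=np.array(s['ee_pos'])+[0,0,4.8]
for d,col in((17.7,(0,255,0)),(-60.3,(255,255,0)),(-65,(255,0,255))):
    r,c=proj('side',p+d*y);cv2.circle(A,(int((c-x0+.5)*k),int((r-y0+.5)*k)),4,col,1)
cv2.imwrite('pics/o2.png',A)
```

```text
[566.90090135 120.05549066 267.60844765] [ 0.03239493  0.29255596 -0.60025791] [1.79984543e+02 7.14531717e-03 7.61451595e+01]
```

View pics/o2.png

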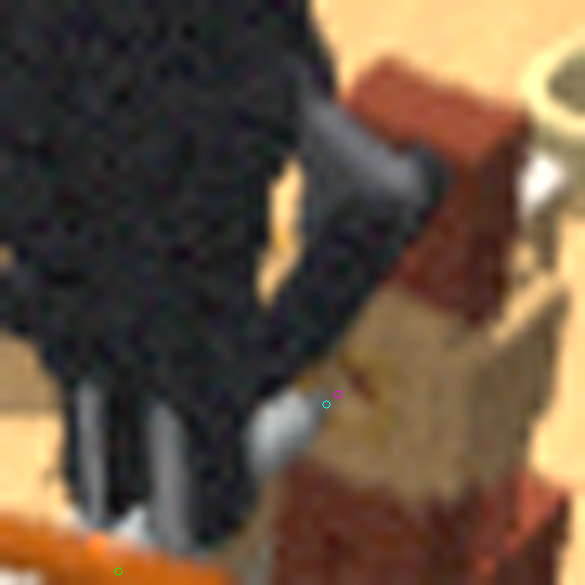

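The tip at (405,326 in the crop) matches its prediction. The hole sits slightly to its right, about 2 mm toward easel -x. I'll shift 1.5 mm and enter gently.

>>> send_rows:
  deltas:
    - {"xyz": [0, -0.15, -0.03], "turn": [0, 0, 0]}
    - {"xyz": [-0.2, -0.15, -0.03], "turn": [0, 0, 0]}
    - {"xyz": [-0.4, -0.15, -0.03], "turn": [0, 0, 0]}
    - {"xyz": [-0.6, -0.15, -0.03], "turn": [0, 0, 0]}
    - {"xyz": [-0.8, -0.15, -0.03], "turn": [0, 0, 0]}

```text
time: 15.0
ee_pos: [563.6, 114.3, 267.5]
tool_rot: [-180.0, 0.0, 76.3]
ft_force: [0.5, 0.4, -0.6]
grip_width: 8.9
grip_force: 70.6
```

>>> send_rows:
  deltas:
    - {"xyz": [-0.2, 0, 0], "turn": [0, 0, 0]}
    - {"xyz": [-0.4, 0, 0], "turn": [0, 0, 0]}
    - {"xyz": [-0.6, 0, 0], "turn": [0, 0, 0]}

```text
time: 15.3
ee_pos: [562.2, 108.4, 267.6]
tool_rot: [-180.0, 0.0, 76.3]
ft_force: [0.5, -0.8, -1.5]
grip_width: 8.7
grip_force: 70.6
```

>>> send_rows:
  deltas:
    - {"xyz": [-0.2, 0, 0], "turn": [0, 0, 0]}
    - {"xyz": [-0.4, 0, 0], "turn": [0, 0, 0]}

```text
time: 15.5
ee_pos: [561.3, 104.5, 267.6]
tool_rot: [180.0, -0.0, 76.3]
ft_force: [1.2, 0.1, -1.2]
grip_width: 8.6
grip_force: 70.6
```

>>> send_rows:
  deltas:
    - {"xyz": [-0.3, 0, 0], "turn": [0, 0, 0]}
    - {"xyz": [-0.6, 0, 0], "turn": [0, 0, 0]}
    - {"xyz": [-0.9, 0, 0], "turn": [0, 0, 0]}
    - {"xyz": [-1.2, 0, 0], "turn": [0, 0, 0]}

```text
time: 15.9
ee_pos: [558.6, 92.7, 267.6]
tool_rot: [180.0, 0.0, 76.3]
ft_force: [1.2, 0.3, -1.6]
grip_width: 8.9
grip_force: 71.2
```

>>> send_rows:
  deltas:
    - {"xyz": [-0.3, 0, 0], "turn": [0, 0, 0]}
    - {"xyz": [-0.6, 0, 0], "turn": [0, 0, 0]}
    - {"xyz": [-0.9, 0, 0], "turn": [0, 0, 0]}

```text
time: 16.2
ee_pos: [556.7, 83.9, 267.6]
tool_rot: [179.9, 0.0, 76.3]
ft_force: [2.9, -1.4, -4.4]
grip_width: 9.1
grip_force: 70.5
```

>>> send_rows:
  deltas:
    - {"xyz": [-0.2, 0.03, 0.06], "turn": [0, 0, 0]}
    - {"xyz": [-0.5, 0.03, 0.06], "turn": [0, 0, 0]}
    - {"xyz": [-0.8, 0.03, 0.06], "turn": [0, 0, 0]}
    - {"xyz": [-1.0, 0.03, 0.06], "turn": [0, 0, 0]}

```text
time: 16.6
ee_pos: [554.3, 74.1, 267.1]
tool_rot: [180.0, 0.0, 76.3]
ft_force: [2.4, 0.5, -1.2]
grip_width: 8.8
grip_force: 70.6
```

>>> send_rows:
  deltas:
    - {"xyz": [-0.2, 0.02, 0], "turn": [0, 0, 0]}
    - {"xyz": [-0.35, 0.02, 0], "turn": [0, 0, 0]}

```text
time: 16.8
ee_pos: [553.7, 70.8, 267.0]
tool_rot: [180.0, 0.0, 76.3]
ft_force: [2.6, -0.1, -2.0]
grip_width: 8.9
grip_force: 70.6
```

>>> send_rows:
  deltas:
    - {"xyz": [0, 0, 0], "turn": [0, 0, 0]}
    - {"xyz": [0, 0, 0], "turn": [0, 0, 0]}
    - {"xyz": [0, 0, 0], "turn": [0, 0, 0]}
    - {"xyz": [0, 0, 0], "turn": [0, 0, 0]}
  hand: 0.35

```text
time: 17.2
ee_pos: [553.3, 71.3, 267.0]
tool_rot: [-180.0, -0.0, 76.3]
ft_force: [0.1, -0.2, 0.0]
grip_width: 29.8
grip_force: 0.0
```

>>> send_rows:
  deltas:
    - {"xyz": [-0.1, 0, 0], "turn": [0, 0, 0]}
    - {"xyz": [-0.1, 0, -0.8], "turn": [0, 0, 0]}
    - {"xyz": [-0.1, 0, -2], "turn": [0, 0, 0]}
    - {"xyz": [-0.1, 0, -3.5], "turn": [0, 0, 0]}
    - {"xyz": [0, 0, -5], "turn": [0, 0, 0]}
    - {"xyz": [2.5, 0, -5], "turn": [0, 0, 0]}
    - {"xyz": [5, 0, -5], "turn": [0, 0, 0]}

```text
time: 17.9
ee_pos: [566.3, 119.5, 319.2]
tool_rot: [179.8, -0.1, 76.2]
ft_force: [0.3, -0.5, 0.1]
grip_width: 29.9
grip_force: 0.0
```

>>> send_rows:
  deltas:
    - {"xyz": [0, 0, 0], "turn": [0, 0, 0]}
    - {"xyz": [0, 0, 0], "turn": [0, 0, 0]}
    - {"xyz": [0, 0, 0], "turn": [0, 0, 0]}
  hand: 0

```text
time: 18.2
ee_pos: [565.5, 118.4, 317.6]
tool_rot: [180.0, 0.0, 76.2]
ft_force: [0.4, -0.4, -0.2]
grip_width: -0.0
grip_force: 0.0
```

Run:
```python
from h import *
np.set_printoptions(precision=1,suppress=True)
s=observe();print(s['ee_pos'],s['grip_width'],s['ft_force'])
im=grab_frame('wrist');save('w6',im);sd=grab_frame('side');save('s6',sd)
y=np.array([.2368,.9716,0]);h=np.array([545.3,36.4,271.7])
print('pred pin origin wrist',proj('wrist',h+53*y),'side',proj('side',h+53*y))
for k in('wrist','side'):
  for n in('pin','clamp_hole'):
    for q in place_of(n,k)[:4]:print(n,k,np.array(q['position']),round(q['p'],2))
a=cv2.resize(im[140:384,130:390],(400,400));b=cv2.resize(sd[130:210,200:280],(400,400),interpolation=2)
save('m6',np.hstack([a,b]))
```

```text
[565.5 118.4 317.6] -0.006674961389673062 [ 0.4 -0.4 -0.2]
pred pin origin wrist (np.float64(261.44897623673927), np.float64(253.60889738928236)) side (np.float64(170.2306892671077), np.float64(234.66751578212322))
pin wrist [80.6 69.9] 0.88
clamp_hole wrist [329.6 254.3] 0.55
pin side [355.7 334.3] 0.85
pin side [170.8 234.7] 0.7
pin side [305.5 295.3] 0.69
clamp_hole side [159.8 245.9] 0.77
clamp_hole side [171.6 234.5] 0.28
```

View pics/m6.png

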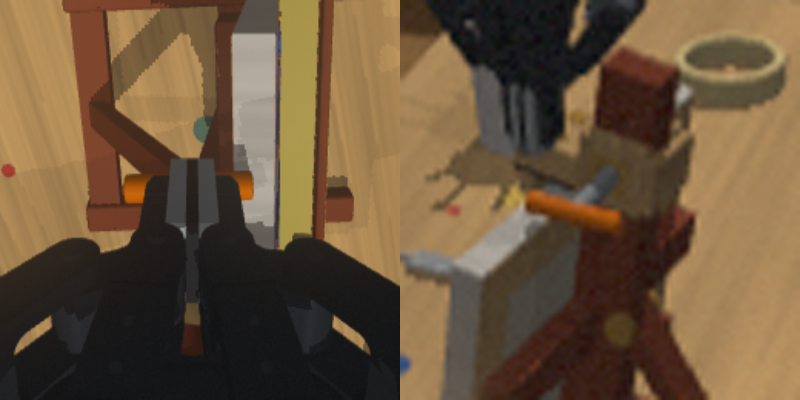

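The pin sits in the hole with its crossbar out at side (171,235), matching the prediction. I'll lower the closed fingers behind the crossbar and push.

>>> send_rows:
  deltas:
    - {"xyz": [0, 0, 2.5], "turn": [0, 0, 0]}
    - {"xyz": [0, 0, 5.1], "turn": [0, 0, 0]}
    - {"xyz": [0, 0, 5.1], "turn": [0, 0, 0]}
    - {"xyz": [-0.8, 0, 5.1], "turn": [0, 0, 0]}
    - {"xyz": [-1.2, 0, 5.1], "turn": [0, 0, 0]}
    - {"xyz": [-1.6, 0, 5.1], "turn": [0, 0, 0]}
    - {"xyz": [-2.0, 0, 5.1], "turn": [0, 0, 0]}

```text
time: 19.2
ee_pos: [562.0, 101.6, 267.4]
tool_rot: [179.8, -0.2, 76.3]
ft_force: [3.1, 7.0, 3.0]
grip_width: -0.1
grip_force: 3.3
```

>>> send_rows:
  deltas:
    - {"xyz": [-0.3, 0, 0], "turn": [0, 0, 0]}
    - {"xyz": [-0.6, 0, 0], "turn": [0, 0, 0]}
    - {"xyz": [-0.9, 0, 0], "turn": [0, 0, 0]}
    - {"xyz": [-1.2, 0, 0], "turn": [0, 0, 0]}

```text
time: 19.6
ee_pos: [560.4, 93.4, 268.2]
tool_rot: [179.7, -0.5, 76.5]
ft_force: [3.3, 9.9, 6.4]
grip_width: -0.1
grip_force: 6.3
```

>>> send_rows:
  deltas:
    - {"xyz": [0, 0, 0], "turn": [0, 0, 0]}
    - {"xyz": [0, 0, 0], "turn": [0, 0, 0]}

```text
time: 19.8
ee_pos: [560.4, 92.7, 268.3]
tool_rot: [179.7, -0.5, 76.5]
ft_force: [2.5, 8.3, 6.5]
grip_width: -0.1
grip_force: 5.4
```

Run:
```python
from h import *
np.set_printoptions(precision=1,suppress=True)
s=observe();print(s['ee_pos'],s['ft_force'],s['tool_rot'])
sd=grab_frame('side');save('s7',sd)
for n in ('pin','pin_tip','clamp_hole'):
  for q in place_of(n,'side')[:4]:print(n,np.array(q['position']),round(q['p'],2))
y=np.array([.2368,.9716,0]);h=np.array([545.3,36.4,271.7])
for d in(53,40,28.5):print(d,proj('side',h+d*y))
```

```text
[560.4  92.7 268.3] [2.5 8.3 6.5] [179.7  -0.5  76.5]
pin [302.8 296.2] 0.78
pin [353.9 331.1] 0.73
pin [169.4 238.6] 0.38
pin_tip [318.3 275.7] 0.68
pin_tip [369.2 302.7] 0.51
pin_tip [152.2 232.3] 0.27
clamp_hole [159.6 242.4] 0.71
53 (np.float64(170.2306892671077), np.float64(234.66751578212322))
40 (np.float64(168.13543388276952), np.float64(237.2713680960604))
28.5 (np.float64(166.30995571894735), np.float64(239.53995815741544))
```

Force has a 6 N upward part, so the fingertips' end is likely riding on the bar. I'll back off, tilt the body away from the mast, go lower, and push with the flat part.

>>> send_rows:
  deltas:
    - {"xyz": [0.6, 0, 0], "turn": [0, 0, 0]}
    - {"xyz": [1.4, 0, 0], "turn": [0, 0, 0]}
    - {"xyz": [1.4, 0, 0.3], "turn": [0, -6, 0]}
    - {"xyz": [1.4, 0, 0.7], "turn": [0, -12, 0]}
    - {"xyz": [1.4, 0, 0.7], "turn": [0, -12, 0]}

```text
time: 20.5
ee_pos: [560.7, 106.6, 256.8]
tool_rot: [-179.8, 12.1, 76.7]
ft_force: [-0.6, 2.0, 0.6]
grip_width: -0.1
grip_force: 0.0
```

Run:
```python
from h import *
np.set_printoptions(precision=1,suppress=True)
s=observe();print(s['ee_pos'],s['ft_force'],s['tool_rot'])
p=np.array(s['ee_pos']);y=np.array([.2368,.9716,0])
for d in (10,20,30):print(d,to(p-d*y,s['tool_rot']))
print((p-[545.3,36.4,0])@y,(p-[545.3,36.4,0])@[.9716,-.2368,0])
sd=grab_frame('side')
for n in ('pin','pin_tip'):
  for q in place_of(n,'side')[:4]:print(n,np.array(q['position']),round(q['p'],2))
```

```text
[560.7 106.6 256.8] [-0.6  2.   0.6] [-179.8   12.1   76.7]
10 (array([-1. , -0. ,  0.2]), array([0., 0., 0.]))
20 (array([-2. , -0. ,  0.4]), array([0., 0., 0.]))
30 (array([-2.9, -0. ,  0.6]), array([0., 0., 0.]))
71.85864654844603 -1.6216932645660773
pin [355.4 331.5] 0.81
pin [303.5 295. ] 0.79
pin [169.5 238.3] 0.52
pin_tip [366.6 302.6] 0.82
pin_tip [318.9 276.2] 0.62
```

>>> send_rows:
  deltas:
    - {"xyz": [-0.7, 0.1, 0], "turn": [0, 0, 0]}
    - {"xyz": [-1.3, 0.1, 0.1], "turn": [0, 0, 0]}
    - {"xyz": [-1.6, 0.1, 0.15], "turn": [0, 0, 0]}
    - {"xyz": [-1.9, 0.1, 0.2], "turn": [0, 0, 0]}
    - {"xyz": [-2.2, 0.1, 0.25], "turn": [0, 0, 0]}
    - {"xyz": [-2.5, 0.1, 0.3], "turn": [0, 0, 0]}

```text
time: 21.25
ee_pos: [556.1, 77.4, 261.3]
tool_rot: [-180.0, 12.0, 76.3]
ft_force: [0.2, 0.4, -0.9]
grip_width: 0.4
grip_force: 0.3
```

>>> send_rows:
  deltas:
    - {"xyz": [-0.2, 0, 0.04], "turn": [0, 0, 0]}
    - {"xyz": [-0.4, 0, 0.08], "turn": [0, 0, 0]}
    - {"xyz": [-0.4, 0, 0.08], "turn": [0, 0, 0]}

```text
time: 21.55
ee_pos: [555.7, 75.7, 261.3]
tool_rot: [180.0, 11.8, 76.4]
ft_force: [0.4, 4.7, 0.5]
grip_width: -0.2
grip_force: 2.3
```

Run:
```python
from h import *
np.set_printoptions(precision=1,suppress=True)
s=observe();print(s['ee_pos'],s['ft_force'],s['tool_rot'])
p=np.array(s['ee_pos']);y=np.array([.2368,.9716,0]);print((p-[545.3,36.4,0])@y,(p-[545.3,36.4,0])@[.9716,-.2368,0])
sd=grab_frame('side');save('s8',sd)
for n in ('pin','pin_tip'):
  for q in place_of(n,'side')[:4]:print(n,np.array(q['position']),round(q['p'],2))
```

```text
[555.7  75.7 261.3] [0.4 4.7 0.5] [180.   11.8  76.4]
40.646855244944284 0.8259585862640657
pin [356.2 333.5] 0.72
pin [304.3 294.2] 0.67
pin [164.6 243.3] 0.39
pin_tip [316.9 275.5] 0.65
pin_tip [368.2 304.9] 0.64
```

>>> send_rows:
  deltas:
    - {"xyz": [-0.2, 0, 0.04], "turn": [0, 0, 0]}
    - {"xyz": [-0.4, 0, 0.08], "turn": [0, 0, 0]}
    - {"xyz": [-0.4, 0, 0.08], "turn": [0, 0, 0]}

```text
time: 22.0
ee_pos: [555.7, 75.4, 261.3]
tool_rot: [179.9, 11.5, 76.5]
ft_force: [2.8, 11.5, 0.9]
grip_width: 0.3
grip_force: 5.6
```

The stop is firm, so the pin is home. Retracting and checking.

>>> send_rows:
  deltas:
    - {"xyz": [1, 0, -0.2], "turn": [0, 0, 0]}
    - {"xyz": [4, 0, -0.8], "turn": [0, 0, 0]}
    - {"xyz": [8, 0, -1.7], "turn": [0, 0, 0]}
    - {"xyz": [12, 0, -4], "turn": [0, 0, 0]}
    - {"xyz": [15, 0, -8], "turn": [0, 0, 0]}
    - {"xyz": [15, 0, -8], "turn": [0, 0, 0]}

```text
time: 22.6
ee_pos: [595.2, 235.1, 310.8]
tool_rot: [179.7, 11.7, 76.7]
ft_force: [-0.1, 0.7, -0.4]
grip_width: -0.0
grip_force: 0.0
```

Run:
```python
from h import *
np.set_printoptions(precision=1,suppress=True)
s=observe();print(s['ee_pos'],s['ft_force'])
sd=grab_frame('side');tp=grab_frame('top')
for k in('side','top'):
  for n in ('pin','pin_tip','clamp_hole','canvas'):
    for q in place_of(n,k)[:4]:print(k,n,np.array(q['position']),round(q['p'],2))
y=np.array([.2368,.9716,0]);h=np.array([545.3,36.4,271.7])
for d in(33.5,28.5,-49.5):print(d,proj('side',h+d*y),proj('top',h+d*y))
a=cv2.resize(sd[130:210,200:280],(400,400),interpolation=2);b=cv2.resize(tp[130:220,225:315],(400,400),interpolation=2)
save('m9',np.hstack([a,b]))
```

```text
[595.2 235.1 310.8] [-0.1  0.7 -0.4]
side pin [352.7 329.9] 0.66
side pin [166.2 240.4] 0.64
side pin [302.9 295.4] 0.55
side pin_tip [370.4 300.4] 0.81
side pin_tip [320.2 277.8] 0.54
side clamp_hole [161.5 243.3] 0.77
side clamp_hole [155.6 232.5] 0.24
side canvas [214.9 228.7] 0.74
top pin [169.  258.3] 0.6
top pin [233.4 203.8] 0.44
top pin_tip [171.8 285.7] 0.67
top pin_tip [226.4 179.2] 0.52
top pin_tip [154.8 274.5] 0.51
top clamp_hole [168.3 270.7] 0.95
top clamp_hole [131.5 378.8] 0.21
top canvas [152.6 275.5] 0.78
33.5 (np.float64(167.10044910584827), np.float64(238.55758242889095)) (np.float64(166.27323005853063), np.float64(258.33608476189715))
28.5 (np.float64(166.30995571894735), np.float64(239.53995815741544)) (np.float64(166.71977800366042), np.float64(260.0880944706725))
-49.5 (np.float64(154.58075223455162), np.float64(254.11627847701737)) (np.float64(173.7004432447535), np.float64(287.4764038549018))
```

View pics/m9.png

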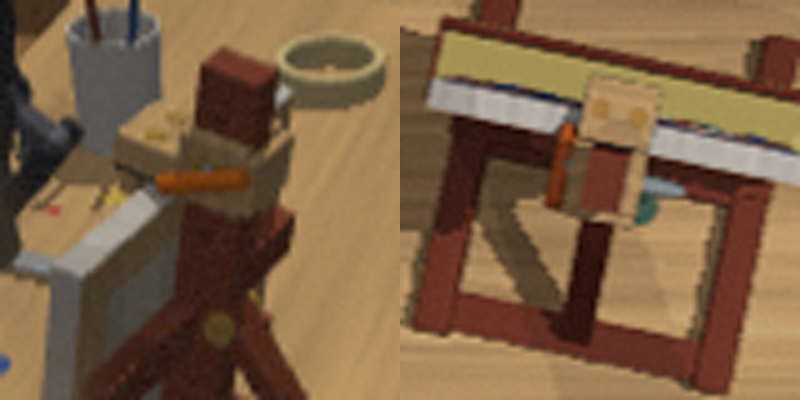

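The crossbar lies against the +y cheek and the tip shows out the far side (top view 172,286). The canvas is in place and the robot is clear. Handing in.

```bash
python3 -c "
from cell import *
print(job_done())"
```

```text
the job is handed in; nothing more can be done
None
```

I slid the clamp down until it stopped on the canvas and pushed the correct pin (the farthest one) fully home from the easel's +y side, with the crossbar against the clamp and the gripper clear. The last camera check showed the canvas in place; I handed the job in at about 23 s of the 72 s limit, but no verdict came back.

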